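# Fish a lug spacer out of a deep parts box with the long-reach picker

## Robot

A 6-joint arm with a two-finger parallel gripper is mounted at the origin on the work surface. World frame = base frame: x ahead of the robot, y to its left, z up, the work surface at z = 0. Lengths are in mm, angles in rad, forces in N, time in s.
With the tool pointing down it reaches from about 400 to 925 mm from the base axis. Payload 12.5 kg.
Tool frame: the origin (TCP) lies midway between the tips of the shut fingers; the grasp point (between the pads) lies 19 mm behind it; z points along the fingers, y is the direction in which the jaws open and shut (so a half turn about z gives the same grasp; the last joint's range is limited). The gripper opens to 95 mm and grips with 3 to 60 N. Pads are 20 mm wide; open, the fingers measure 119 mm over their backs; the gripper's body (75 mm by 180 mm) begins 59 mm behind the grasp point.
Start: joints at [-1.374, 0.491, 1.559, -0, 1.092, -0.106], TCP at [186.394, -596.577, 214.661] pointing down, gripper open.
Joint ranges: [-3.1, 3.1], [-0.84, 2.19], [0.05, 2.79], [-1.13, 4.28], [0.06, 2.93], [-2.69, 2.69]. Speed limits (rad/s): [2.22, 2.22, 2.79, 3.14, 3.14, 3.14].

## Interface

Orientations are given as [roll, pitch, yaw] about the fixed x, y, z axes, in that order (R = Rz(yaw) Ry(pitch) Rx(roll)).
In Python, from cell import * gives the robot as it stands. The module is installed in compiled form; this text tells all that it offers.
- The arm moves only by the tool carry_out, never from a script. Its argument "moves" is a list of rows, each an object of numbers: "dx", "dy", "dz": the shift along the tool's x, y, z in m; "twist": the turn about the tool's z in degrees. A call has 1 to 5 rows; each row is the pose to reach, as a shift and turn from the pose commanded when the call began, along the tool's axes at that moment; what a row does not reach only later rows make up. A row lasts 1/10 s, in which the tool goes at most 50 mm and 8.59 degrees, less where a joint would pass 70% of its speed; a pose out of reach is approached as far as the arm can. A call with a gripper value outside its range is refused whole. "grip" is the finger opening in m, from 0 to 0.0951, set as the call begins (left out, the last holds). The fingers move at their own pace and stop on an object; the grip force is fixed at half the most. Time passes only in rows, so rows that repeat a pose let the fingers close. It gives the time, the measured TCP pose, the force and the opening at its end, in the units of the state.
- state(): the state, without advancing time (a new reading comes with each control period).
- read_camera(name): name is "scene" or "top"; returns (picture, depth): 480x640x3 uint8, red, green, blue; 480x640 float32, mm along the optical axis (not along the pixel's ray), 0 where there is no reading.
- camera_info(name): a dict with "mtx" (3x3 intrinsics, pixels), "R" (3x3) and "t" (3): a world point X has camera coordinates R X + t. Camera axes: x right, y down, z forward; pixel columns grow to the right and rows downward; lengths in mm; the calibration is good to about 2 mm. A picture is of the moment at which its call begins. camera_info takes no time and is no camera call.
- job_done(): hands the job in, once; it reports no verdict.
The state is a dict: "t": time; "joints": joint angles; "qvel": joint speeds; "tau": joint torques, N m; "eef_pos": TCP position; "tcp_rot": TCP orientation; "ft_force": force on the tool from outside, world axes, zero at the start; "moment": the same for the moment, N m; "opening": opening from 0.0 (shut) to 1.0 (fully open).
Only numpy, scipy, OpenCV 4.12 (cv2) and the standard library are available. Lean on these libraries where they do the work, as an engineer would, in place of code of your own. Each camera call takes 0.05 s, during which the arm holds its last target. There are 200 camera calls.

## Task

The square lug spacer is at the bottom of one of the deep wells of the parts box, too deep for the hand. Take the long-reach picker from its rack, hook the spacer through its opening, lift it out without touching it with the fingers, set it down gently in the shallow tray and leave it there off the hook. Then hang the picker back in its rack where it was, and let go of it.

Things in the scene. Friction and masses are not known exactly. Their poses are not given: they have to be found in the camera images.
- picker: Picker, 0.18 kg, hanging upright in the rack. Origin: on the 10 mm shaft's axis, underside of its round steel guard (64 mm wide, z 0 to 5). Wooden handle above: 30 mm in x, 26 in y, z 5 to 65; grip it across y. Shaft goes down to a flat blade pointing to +x: y -9 to 9, z -125 to -120, x -5 to 44, with an upturned lip at its end (x 40 to 44, up to z -113).
- rack: Fixed rack. Origin: on the bench under the hanging picker's shaft, same yaw. Its steel fork (top 150 mm up, 6 mm thick, y -42 to 42) carries the guard. Slot y -15 to 15, closed at x -15, open to +x, prongs end at x 35. Post at x -52 to -40, base board 12 mm thick. Lift the picker about 12 mm and slide it out along +x by 100 mm, or straight up; put it back the opposite way.
- spacer: Square sleeve, red aluminium, 0.045 kg, 26 mm in x, 44 in y, 42 in z, walls 4: opening 36 wide, 34 high right through along x. Origin: centre of the opening. It stands in one of three open wells of a fixed green steel box (rim 120 mm above the bench; wells 118 mm long in the spacer's x, 62 wide, floor 4 mm up), near the well's +x end, 70 mm or more of the well free on its -x side.
- tray: Shallow aluminium tray, fixed to the bench: 180 mm in x, 150 mm in y, rim 15 mm high, walls 4 mm, floor 4 mm thick. Origin: centre of its underside.
Things that resemble listed ones, but are neither listed nor needed, are in the scene too. What is meant by the picker is not purple, and is the larger of those in its own colour.

How it is judged:
By the outcome, as a careful person would: the job done as asked, in the order asked, and still so for the second after the job is handed in, with the robot touching nothing.
It also fails if it takes over 67 s, if anything falls off the work surface, if the arm or the gripper's body presses on something with over 40 N, if the wrist force passes 120 N, or if a joint passes its speed limit or range.

## Working session

There is one attempt and no reset: what is moved stays moved. The work goes in short steps, Python scripts to look and compute and a tool call to move; the robot and the scene stay as the last step left them, time stands still between calls to the robot, and variables do not carry over. Pictures are saved under pics/ and viewed, about 8 in all and at most 12, crops included, and the job is handed in when it is done.

Besides the shell and the picture viewer there is one more tool, called after "Call:" by a JSON object that holds its "op" and its "data". carry_out: Moves the arm, as the interface text tells. Its arguments: {"type":"object","properties":{"moves":{"type":"array","items":{"type":"object","properties":{"dx":{"type":"number"},"dy":{"type":"number"},"dz":{"type":"number"},"twist":{"type":"number"}}}},"grip":{"type":"number"}},"required":["moves"]}

```bash
mkdir -p pics
cat > h.py <<'E'
from cell import *
import numpy as np, cv2
def cam(n):
    c=camera_info(n); return np.array(c["mtx"]),np.array(c["R"]),np.array(c["t"]).ravel()
def pts(n,depth):
    K,R,t=cam(n); v,u=np.mgrid[0:480,0:640]
    c=np.stack([(u-K[0,2])/K[0,0]*depth,(v-K[1,2])/K[1,1]*depth,depth],-1)
    return (c-t)@R   # world
def ray(n,u,v,z):
    K,R,t=cam(n); o=-R.T@t; d=R.T@np.array([(u-K[0,2])/K[0,0],(v-K[1,2])/K[1,1],1]); return o+d*(z-o[2])/d[2]
def proj(n,X):
    K,R,t=cam(n); c=R@np.array(X,float)+t; p=K@c; return p[:2]/p[2]
def shot(n,f=None):
    p,d=read_camera(n)
    np.savez(f'{n}.npz',p=p,d=d)
    if f: cv2.imwrite(f'pics/{f}.png',p[:,:,::-1])
    return p,d
E
python3 - <<'E'
from h import *
for n in("scene","top"):
    p,d=shot(n,n+"1"); K,R,t=cam(n); print(n,K[0,0],-R.T@t,R[2])
print(state())
E
```

```text
scene 610.5236050963363 [1499.44826869 -422.71571628 1037.50675857] [-0.68493274  0.32333834 -0.65293143]
top 449.3915427648025 [ 420.67814662   32.29759855 1029.08172015] [ 0.11289116  0.01334854 -0.99351769]
{'t': 0.1, 'joints': array([-1.37360862e+00,  4.91507028e-01,  1.55939832e+00, -7.87832571e-06,
        1.09170990e+00, -1.05565031e-01]), 'qvel': array([-0.00070212, -0.00250436, -0.00066133,  0.00049805, -0.00097647,
       -0.00131037]), 'tau': array([ 2.32352380e-03, -6.13622046e+01, -2.58606702e+01,  6.93324837e-02,
        4.70039563e-02, -4.96887856e-05]), 'eef_pos': array([ 186.3399548 , -596.34256748,  214.11199488]), 'tcp_rot': array([-3.14057501e+00, -1.00801310e-04,  3.02756320e-01]), 'ft_force': array([0.31114504, 1.28729958, 0.32380863]), 'moment': array([0.01234071, 0.02237172, 0.02680612]), 'opening': 1.0042055926155844}
```

View pics/scene1.png

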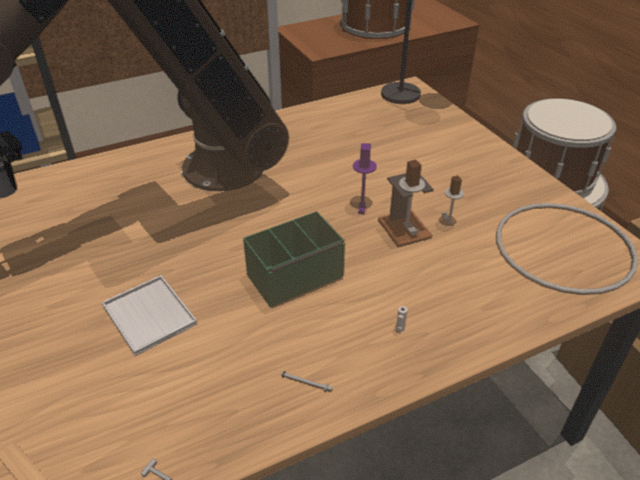

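View pics/top1.png

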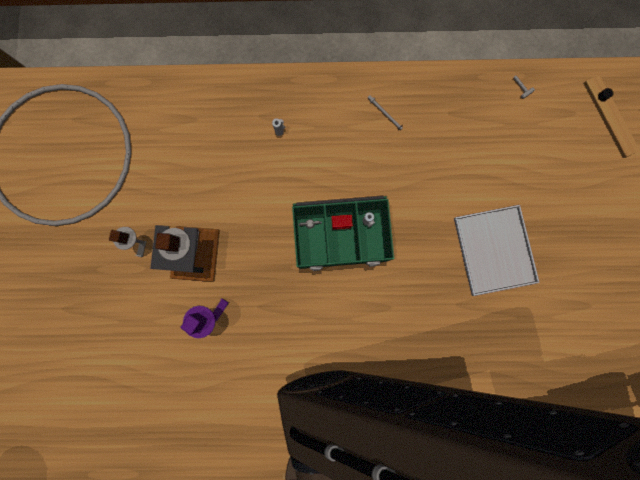

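The scene picture shows three pickers. Purple is at scene (364,165)/top (200,320), brown in the rack at (412,175)/(172,242), and small brown at (455,187)/(122,238). By the description, the one wanted is the brown picker in the rack. The red spacer is in the middle well (top 342,222) and the tray is at top (496,250). Next I measure, with one close crop.

```bash
cat > m.py <<'E'
from h import *
T=np.load('top.npz');S=np.load('scene.npz')
def rect(name,xy):
    r=cv2.minAreaRect(xy.astype(np.float32)); print(name,'c',np.round(r[0],1),'size',np.round(r[1],1),'ang',round(r[2],1),'n',len(xy))
for n,D,box in(('top',T,None),('scene',S,None)):
    p,d=D['p'].astype(int),D['d'];W=pts(n,d);ok=d>0
    hsv=cv2.cvtColor(D['p'],cv2.COLOR_RGB2HSV)
    red=ok&((hsv[...,0]<5)|(hsv[...,0]>175))&(hsv[...,1]>180)&(hsv[...,2]>80)&(W[...,2]>20)&(W[...,2]<80)&(W[...,0]>300)&(W[...,0]<900)
    if red.sum()>20: print('red z',np.percentile(W[red][:,2],[5,50,95]));rect(n+' red',W[red][:,:2])
    g=ok&(hsv[...,0]>50)&(hsv[...,0]<95)&(hsv[...,1]>80)&(abs(W[...,2]-120)<5)
    if g.sum()>20: rect(n+' boxrim',W[g][:,:2])
    c=(slice(150,250),slice(90,230)) if n=='top' else None
    m=ok&(W[...,1]>150)&(W[...,1]<600)&(W[...,0]>300)&(W[...,0]<900)
    for nm,lo,hi in(('guardtop',152,159),('fork',143,152),('handletop',208,226),('base',8,16)):
        q=m&(W[...,2]>lo)&(W[...,2]<hi)
        nn,lab,st,ce=cv2.connectedComponentsWithStats(q.astype(np.uint8))
        for i in range(1,nn):
            if st[i,4]>25: print(n,nm,ce[i].round(),'z',np.median(W[lab==i][:,2]).round(1),end=' ');rect('',W[lab==i][:,:2])
    q=ok&(W[...,1]<-80)&(W[...,1]>-500)&(W[...,0]>300)&(W[...,0]<700)&(W[...,2]>2.5)&(W[...,2]<30)&(hsv[...,1]<70)
    nn,lab,st,ce=cv2.connectedComponentsWithStats(q.astype(np.uint8))
    for i in range(1,nn):
        if st[i,4]>500: print(n,'tray',ce[i].round());rect('',W[lab==i][:,:2])
a=cv2.resize(T['p'][200:350,90:250],None,fx=3.5,fy=3.5,interpolation=2)
b=cv2.resize(S['p'][130:255,340:480],None,fx=4,fy=4,interpolation=2)[:525,:560]
b=cv2.resize(S['p'][140:250,370:460],(240,293),interpolation=2)
o=np.zeros((525,800,3),np.uint8);o[:,:560]=a;o[:293,560:]=b
cv2.imwrite('pics/crop1.png',o[:,:,::-1])
E
python3 m.py
```

```text
red z [45.10050289 48.24281661 51.01779096]
top red c [555.8  -4.2] size [25.9 42.9] ang 3.3 n 230
top boxrim c [524.3  -2.5] size [128.5 195.7] ang 3.8 n 650
top guardtop [176. 250.] z 154.3  c [491.7 329.8] size [84.7 86.7] ang 84.8 n 995
top fork [161. 228.] z 151.4  c [531.2 357.5] size [14.7 18.2] ang 45.2 n 29
top fork [115. 235.] z 146.6  c [518.7 451.1] size [21.5 22.2] ang 82.2 n 117
top fork [161. 262.] z 151.0  c [463.3 354.5] size [59.3 34.8] ang 54.4 n 144
top fork [190. 256.] z 150.9  c [478.3 300.3] size [23.5 33.3] ang 71.3 n 75
top fork [187. 267.] z 150.9  c [457.1 306. ] size [30.3 21.5] ang 89.7 n 44
top handletop [163. 241.] z 217.0  c [499.8 329.3] size [26.8 29.9] ang 89.8 n 245
top base [112. 156.] z 13.1  c [728.5 542.6] size [114. 316.] ang 89.9 n 763
top base [203. 257.] z 13.9  c [490.5 330.3] size [100.5 120.1] ang 84.8 n 1010
top base [223. 302.] z 10.7  c [378.8 264.4] size [17.4 14.6] ang 55.6 n 29
top base [218. 312.] z 8.6  c [358.6 276.9] size [17.  29.4] ang 57.1 n 52
top tray [496. 250.]
 c [ 490.4 -352.5] size [181.  152.6] ang 10.8 n 5303
scene guardtop [412. 185.] z 154.7  c [502.4 329.1] size [64.1 64.3] ang 54.2 n 202
scene fork [365. 162.] z 147.2  c [361.4 276.9] size [23.8 12.1] ang 64.7 n 31
scene fork [399. 185.] z 149.1  c [491.1 310.5] size [51.3 92.7] ang 80.8 n 249
scene fork [426. 186.] z 149.0  c [513.8 366.3] size [33.3 71.4] ang 52.3 n 89
scene fork [457. 178.] z 144.3  c [523.7 450. ] size [16.8 22.8] ang 76.2 n 29
scene handletop [414. 164.] z 213.7  c [503.9 328.1] size [27.2 35.1] ang 86.4 n 99
scene base [404. 229.] z 11.5  c [494.4 329.9] size [103. 124.] ang 84.0 n 789
scene base [532. 264.] z 10.5  c [735.1 541.3] size [314.4 114.2] ang 0.3 n 431
scene tray [149. 314.]
 c [ 487.9 -352.7] size [198.5 151.2] ang 10.4 n 3219
```

View pics/crop1.png

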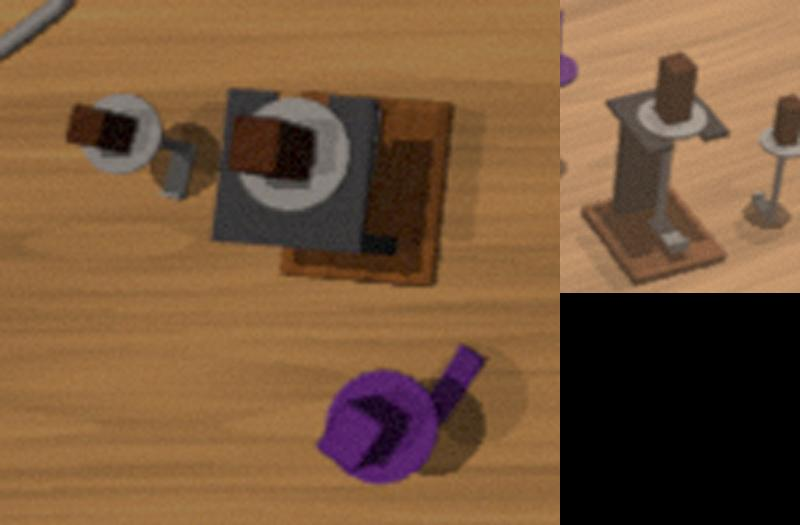

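The crop confirms the choice. The brown picker in the rack has the larger handle, and its blade points toward +x (crop right inset, 670,240). It is at about (500.4, 329.2), yaw -5.2°, with guard z 150 and handle top 215. The spacer is at (556,-4), yaw about 3.5°, top about 46, and the tray is at (490,-352).

Call:
{"op": "carry_out", "data": {"moves": [{"dx":0.19,"dy":-0.135,"dz":-0.09,"twist":22.5},{"dx":0.19,"dy":-0.135,"dz":-0.09,"twist":22.5},{"dx":0.19,"dy":-0.135,"dz":-0.09,"twist":22.5},{"dx":0.19,"dy":-0.135,"dz":-0.09,"twist":22.5},{"dx":0.19,"dy":-0.135,"dz":-0.09,"twist":22.5}], "grip": 0.0951}}

```text
t: 0.6
eef_pos: [328.2, -409.3, 305.2]
tcp_rot: [-3.141, 0.0, -0.09]
ft_force: [0.6, 0.5, 0.4]
opening: 0.999
```

```bash
cat >> h.py <<'E'
def go(x,y,z,yawdeg):
    s=state();p=s['eef_pos'];w=s['tcp_rot'][2];a=x-p[0];b=y-p[1]
    c,n=np.cos(w),np.sin(w)
    print('t',round(s['t'],2),'pos',p.round(1),'rot',np.degrees(s['tcp_rot']).round(2),'F',np.round(s['ft_force'],1),'op',round(s['opening'],3))
    print('dx %.1f dy %.1f dz %.1f twist %.2f'%(a*c+b*n,a*n-b*c,p[2]-z,(np.degrees(w)-yawdeg+180)%360-180))
E
python3 -c "
from h import *
go(500.4,329.2,290,-5.2)"
```

```text
t 0.6 pos [ 328.2 -409.3  305.2] rot [-1.7999e+02  1.0000e-02 -5.1800e+00] F [0.6 0.5 0.4] op 0.999
dx 104.8 dy -751.1 dz 15.2 twist 0.02
```

Call:
{"op": "carry_out", "data": {"moves": [{"dx":0.105,"dy":-0.225},{"dx":0.105,"dy":-0.225},{"dx":0.105,"dy":-0.225},{"dx":0.105,"dy":-0.225},{"dx":0.105,"dy":-0.225}]}}

```text
schema error: expected keys dx, dy, dz, twist
```

Call:
{"op": "carry_out", "data": {"moves": [{"dy":-0.25},{"dy":-0.25},{"dy":-0.25},{"dy":-0.25},{"dy":-0.25}]}}

```text
schema error: expected keys dx, dy, dz, twist
```

Call:
{"op": "carry_out", "data": {"moves": [{"dy":-0.25},{"dy":-0.25},{"dy":-0.25},{"dy":-0.25},{"dy":-0.25}]}}

```text
schema error: expected keys dx, dy, dz, twist
```

```bash
python3 -c "
from h import *
go(500.4,329.2,165,-5.2)"
```

```text
t 0.6 pos [ 328.2 -409.3  305.2] rot [-1.7999e+02  1.0000e-02 -5.1800e+00] F [0.6 0.5 0.4] op 0.999
dx 104.8 dy -751.1 dz 140.2 twist 0.02
```

Call:
{"op": "carry_out", "data": {"moves": [{"dx":0.105,"dy":-0.225,"dz":0,"twist":0},{"dx":0.105,"dy":-0.225,"dz":0,"twist":0},{"dx":0.105,"dy":-0.225,"dz":0,"twist":0},{"dx":0.105,"dy":-0.225,"dz":0,"twist":0},{"dx":0.105,"dy":-0.225,"dz":0,"twist":0}]}}

```text
t: 1.1
eef_pos: [452.8, -194.3, 304.6]
tcp_rot: [3.142, 0.0, -0.09]
ft_force: [0.6, -0.9, -0.7]
opening: 1.002
```

Call:
{"op": "carry_out", "data": {"moves": [{"dx":0,"dy":-0.25,"dz":0,"twist":0},{"dx":0,"dy":-0.25,"dz":0,"twist":0},{"dx":0,"dy":-0.25,"dz":0,"twist":0},{"dx":0,"dy":-0.25,"dz":0,"twist":0},{"dx":0,"dy":-0.25,"dz":0,"twist":0}]}}

```text
t: 1.6
eef_pos: [474.4, 54.7, 304.6]
tcp_rot: [3.141, 0.0, -0.09]
ft_force: [1.0, -0.8, 0.5]
opening: 1.002
```

Call:
{"op": "carry_out", "data": {"moves": [{"dx":0,"dy":-0.25,"dz":0,"twist":0},{"dx":0,"dy":-0.25,"dz":0,"twist":0},{"dx":0,"dy":-0.25,"dz":0,"twist":0},{"dx":0,"dy":-0.25,"dz":0,"twist":0},{"dx":0,"dy":-0.25,"dz":0,"twist":0}]}}

```text
t: 2.1
eef_pos: [496.8, 303.8, 304.4]
tcp_rot: [3.141, 0.0, -0.09]
ft_force: [1.9, -0.6, 0.5]
opening: 1.005
```

```bash
python3 -c "
from h import *
go(500.4,329.2,165,-5.2)"
```

```text
t 2.1 pos [496.8 303.8 304.4] rot [ 1.7998e+02  1.0000e-02 -5.1400e+00] F [ 1.9 -0.6  0.5] op 1.005
dx 1.3 dy -25.7 dz 139.4 twist 0.06
```

Call:
{"op": "carry_out", "data": {"moves": [{"dx":0.001,"dy":-0.026,"dz":0.03,"twist":0},{"dx":0.001,"dy":-0.026,"dz":0.07,"twist":0},{"dx":0.001,"dy":-0.026,"dz":0.11,"twist":0},{"dx":0.001,"dy":-0.026,"dz":0.138,"twist":0},{"dx":0.001,"dy":-0.026,"dz":0.138,"twist":0}]}}

```text
t: 2.6
eef_pos: [498.9, 326.6, 162.9]
tcp_rot: [3.138, 0.006, -0.09]
ft_force: [-0.5, 0.9, 1.1]
opening: 1.002
```

```bash
python3 -c "
from h import *
go(500.4,329.2,165,-5.2)
p,d=shot('scene');q,e=shot('top')
a=cv2.resize(p[100:250,320:500],(480,400),interpolation=2);b=cv2.resize(q[160:310,90:210],(320,400),interpolation=2)
cv2.imwrite('pics/c2.png',np.hstack([a,b])[:,:,::-1])"
```

```text
t 2.6 pos [498.9 326.6 162.9] rot [179.78   0.34  -5.15] F [-0.5  0.9  1.1] op 1.002
dx 1.3 dy -2.7 dz -2.1 twist 0.05
```

View pics/c2.png

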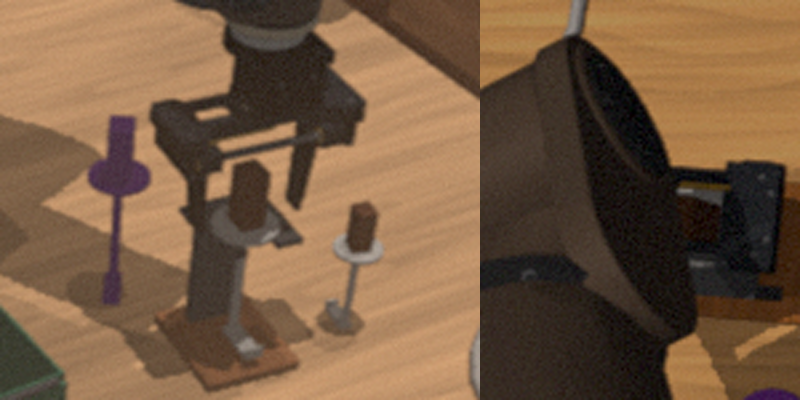

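The crop shows the handle centred between the open fingers, with the purple and the small picker clear of the hand. I close now.

Call:
{"op": "carry_out", "data": {"moves": [{"dx":0,"dy":0,"dz":0,"twist":0},{"dx":0,"dy":0,"dz":0,"twist":0},{"dx":0,"dy":0,"dz":0,"twist":0},{"dx":0,"dy":0,"dz":0,"twist":0},{"dx":0,"dy":0,"dz":0,"twist":0}], "grip": 0.0}}

```text
t: 3.2
eef_pos: [500.6, 327.4, 166.9]
tcp_rot: [-3.141, -0.0, -0.09]
ft_force: [0.6, -0.1, -0.2]
opening: 0.638
```

Call:
{"op": "carry_out", "data": {"moves": [{"dx":0,"dy":0,"dz":0,"twist":0},{"dx":0,"dy":0,"dz":0,"twist":0},{"dx":0,"dy":0,"dz":0,"twist":0},{"dx":0,"dy":0,"dz":0,"twist":0},{"dx":0,"dy":0,"dz":0,"twist":0}]}}

```text
t: 3.7
eef_pos: [500.5, 327.4, 166.6]
tcp_rot: [3.142, 0.0, -0.09]
ft_force: [-0.2, 0.2, 0.3]
opening: 0.273
```

```bash
python3 -c "
from h import *
go(500.4,329.2,165,-5.2)"
```

```text
t 3.7 pos [500.5 327.4 166.6] rot [180.     0.    -5.15] F [-0.2  0.2  0.3] op 0.273
dx -0.3 dy -1.8 dz 1.6 twist 0.05
```

Call:
{"op": "carry_out", "data": {"moves": [{"dx":0,"dy":0,"dz":0,"twist":0},{"dx":0,"dy":0,"dz":0,"twist":0},{"dx":0,"dy":0,"dz":0,"twist":0},{"dx":0,"dy":0,"dz":-0.006,"twist":0},{"dx":0,"dy":0,"dz":-0.014,"twist":0}]}}

```text
t: 4.2
eef_pos: [500.3, 327.3, 180.7]
tcp_rot: [3.141, 0.001, -0.09]
ft_force: [-0.9, 0.4, -0.9]
opening: 0.274
```

Call:
{"op": "carry_out", "data": {"moves": [{"dx":0.01,"dy":0,"dz":0,"twist":0},{"dx":0.03,"dy":0,"dz":0,"twist":0},{"dx":0.06,"dy":0,"dz":0,"twist":0},{"dx":0.09,"dy":0,"dz":0,"twist":0},{"dx":0.1,"dy":0,"dz":-0.01,"twist":0}]}}

```text
t: 4.7
eef_pos: [602.5, 317.4, 189.2]
tcp_rot: [3.141, 0.001, -0.091]
ft_force: [-0.6, -0.0, -1.6]
opening: 0.275
```

```bash
python3 -c "
from h import *
go(560,160,330,3.5)
p,d=shot('scene','s3')"
```

```text
t 4.7 pos [602.5 317.4 189.2] rot [ 1.7995e+02  5.0000e-02 -5.2200e+00] F [-0.6 -0.  -1.6] op 0.275
dx -28.0 dy 160.6 dz -140.8 twist -8.72
```

View pics/s3.png

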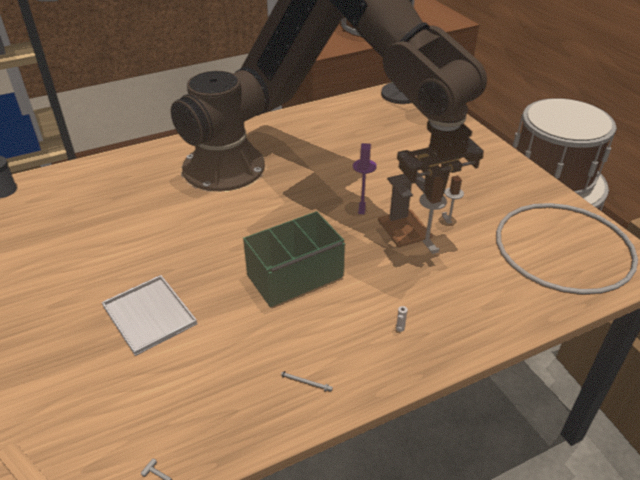

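The picture shows the picker held upright and clear of the rack, with shaft and blade at (431,225). The box and tray are undisturbed.

Call:
{"op": "carry_out", "data": {"moves": [{"dx":0,"dy":0,"dz":-0.04,"twist":0},{"dx":0,"dy":0.02,"dz":-0.08,"twist":0},{"dx":0,"dy":0.05,"dz":-0.111,"twist":-3},{"dx":-0.02,"dy":0.09,"dz":-0.111,"twist":-6},{"dx":-0.04,"dy":0.13,"dz":-0.111,"twist":-8.7}]}}

```text
t: 5.25
eef_pos: [547.9, 191.4, 302.2]
tcp_rot: [-3.142, -0.002, 0.065]
ft_force: [0.4, -0.7, -1.9]
opening: 0.272
```

```bash
python3 -c "
from h import *
go(484.9,-8.5,300,3.5)"
```

```text
t 5.25 pos [547.9 191.4 302.2] rot [-1.8e+02 -1.0e-01  3.7e+00] F [ 0.4 -0.7 -1.9] op 0.272
dx -75.8 dy 195.4 dz 2.2 twist 0.20
```

Call:
{"op": "carry_out", "data": {"moves": [{"dx":-0.018,"dy":0.045,"dz":0,"twist":0},{"dx":-0.036,"dy":0.09,"dz":0,"twist":0},{"dx":-0.054,"dy":0.135,"dz":0,"twist":0},{"dx":-0.068,"dy":0.175,"dz":0,"twist":0},{"dx":-0.074,"dy":0.19,"dz":0,"twist":0}]}}

```text
t: 5.75
eef_pos: [485.3, -4.4, 302.0]
tcp_rot: [3.141, -0.001, 0.06]
ft_force: [0.3, -0.0, -2.0]
opening: 0.269
```

Call:
{"op": "carry_out", "data": {"moves": [{"dx":0,"dy":0,"dz":0,"twist":0},{"dx":0,"dy":0,"dz":0,"twist":0}]}}

```text
t: 5.95
eef_pos: [486.6, -1.6, 301.8]
tcp_rot: [-3.142, -0.001, 0.061]
ft_force: [-0.1, -0.7, -2.0]
opening: 0.273
```

```bash
python3 -c "
from h import *
go(484.9,-8.5,300,3.5)
p,d=shot('scene');q,e=shot('top')
a=cv2.resize(p[120:320,200:400],(440,440),interpolation=2);b=cv2.resize(q[170:310,280:400],(360,440),interpolation=2)
cv2.imwrite('pics/c4.png',np.hstack([a,b])[:,:,::-1])
# silver shaft/guard/blade points in scene cloud near the picker
W=pts('scene',d);m=(d>0)&(abs(W[...,0]-490)<80)&(abs(W[...,1]+8)<50)
for lo,hi in((155,168),(170,240),(245,275),(275,300)):
    k=m&(W[...,2]>lo)&(W[...,2]<hi);v=np.argwhere(k)
    if k.sum()>3: print(lo,hi,k.sum(),'pix',v[:,::-1].mean(0).round(1),np.median(W[k],0).round(1),W[k].min(0).round(),W[k].max(0).round())
"
```

```text
t 5.95 pos [486.6  -1.6 301.8] rot [-1.8e+02 -3.0e-02  3.5e+00] F [-0.1 -0.7 -2. ] op 0.273
dx -2.1 dy 6.8 dz 1.8 twist 0.00
155 168 109 pix [291.2 219.5] [ 5.079e+02 -1.000e-01  1.646e+02] [478.  -8. 157.] [535.  13. 168.]
170 240 122 pix [287.9 202.9] [490.8  -0.5 199.8] [482.  -5. 170.] [537.  12. 239.]
245 275 41 pix [286.  182.6] [490.6  -1.  254.7] [485.  -5. 245.] [494.   6. 267.]
275 300 314 pix [285.5 171.5] [500.5  -7.  290. ] [458. -31. 283.] [522.  32. 300.]
```

View pics/c4.png

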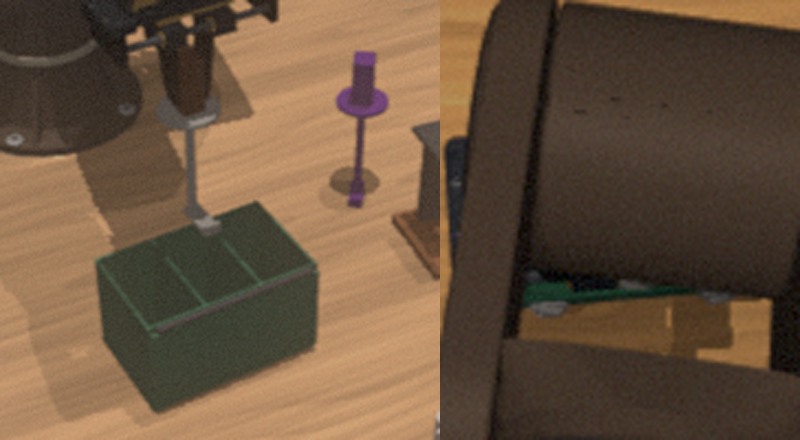

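The picker hangs above the free end of the middle well. The shaft is at crop (190,170) and the blade at (207,226). Its measured axis of about (486,-1) agrees with the TCP. I lower it now.

Call:
{"op": "carry_out", "data": {"moves": [{"dx":-0.002,"dy":0.007,"dz":0,"twist":0},{"dx":-0.002,"dy":0.007,"dz":0.01,"twist":0},{"dx":-0.002,"dy":0.007,"dz":0.04,"twist":0},{"dx":-0.002,"dy":0.007,"dz":0.07,"twist":0},{"dx":-0.002,"dy":0.007,"dz":0.09,"twist":0}]}}

```text
t: 6.55
eef_pos: [484.1, -8.4, 209.2]
tcp_rot: [-3.141, 0.002, 0.062]
ft_force: [0.3, -0.4, -1.3]
opening: 0.273
```

Call:
{"op": "carry_out", "data": {"moves": [{"dx":0,"dy":0,"dz":0.015,"twist":0},{"dx":0,"dy":0,"dz":0.03,"twist":0},{"dx":0,"dy":0,"dz":0.045,"twist":0},{"dx":0,"dy":0,"dz":0.051,"twist":0},{"dx":0,"dy":0,"dz":0.051,"twist":0}]}}

```text
t: 7.05
eef_pos: [484.5, -8.6, 159.7]
tcp_rot: [-3.141, 0.002, 0.062]
ft_force: [-0.1, -0.2, -2.2]
opening: 0.272
```

```bash
python3 -c "
from h import *
go(555.8-22.5*.998,-4.2-22.5*.061,160.6,3.5)"
```

```text
t 7.05 pos [484.5  -8.6 159.7] rot [-1.7998e+02  1.0000e-01  3.5600e+00] F [-0.1 -0.2 -2.2] op 0.272
dx 48.9 dy 0.0 dz -0.9 twist 0.06
```

Call:
{"op": "carry_out", "data": {"moves": [{"dx":0.01,"dy":0,"dz":-0.001,"twist":0},{"dx":0.02,"dy":0,"dz":-0.001,"twist":0},{"dx":0.03,"dy":0,"dz":-0.001,"twist":0},{"dx":0.04,"dy":0,"dz":-0.001,"twist":0},{"dx":0.048,"dy":0,"dz":-0.001,"twist":0}]}}

```text
t: 7.55
eef_pos: [534.0, -5.7, 161.7]
tcp_rot: [3.141, -0.0, 0.062]
ft_force: [0.7, 0.1, -1.5]
opening: 0.272
```

Call:
{"op": "carry_out", "data": {"moves": [{"dx":0.001,"dy":0,"dz":0,"twist":0},{"dx":0.001,"dy":0,"dz":0,"twist":0}]}}

```text
t: 7.75
eef_pos: [533.8, -5.7, 161.4]
tcp_rot: [3.142, 0.0, 0.062]
ft_force: [0.2, 0.8, -2.8]
opening: 0.272
```

```bash
python3 -c "
from h import *
go(555.8-22.5*.998,-4.2-22.5*.061,160.6,3.5)"
```

```text
t 7.75 pos [533.8  -5.7 161.4] rot [1.80e+02 3.00e-02 3.55e+00] F [ 0.2  0.8 -2.8] op 0.272
dx -0.4 dy -0.2 dz 0.8 twist 0.05
```

Call:
{"op": "carry_out", "data": {"moves": [{"dx":0,"dy":0,"dz":-0.01,"twist":0},{"dx":0,"dy":0,"dz":-0.014,"twist":0},{"dx":0,"dy":0,"dz":-0.017,"twist":0},{"dx":0,"dy":0,"dz":-0.02,"twist":0},{"dx":0,"dy":0,"dz":-0.025,"twist":0}]}}

```text
t: 8.25
eef_pos: [533.6, -5.8, 186.8]
tcp_rot: [3.142, 0.0, 0.062]
ft_force: [0.2, 0.6, -2.8]
opening: 0.27
```

Call:
{"op": "carry_out", "data": {"moves": [{"dx":0,"dy":0,"dz":-0.01,"twist":0},{"dx":0,"dy":0,"dz":-0.025,"twist":0},{"dx":0,"dy":0,"dz":-0.04,"twist":0},{"dx":0,"dy":0,"dz":-0.055,"twist":0},{"dx":0,"dy":0,"dz":-0.07,"twist":0}]}}

```text
t: 8.75
eef_pos: [533.7, -5.7, 257.9]
tcp_rot: [3.141, -0.0, 0.062]
ft_force: [0.4, 0.5, -2.7]
opening: 0.266
```

Call:
{"op": "carry_out", "data": {"moves": [{"dx":0,"dy":0,"dz":-0.015,"twist":0},{"dx":0,"dy":0,"dz":-0.03,"twist":0},{"dx":0,"dy":0,"dz":-0.045,"twist":0},{"dx":0,"dy":0,"dz":-0.06,"twist":0},{"dx":0,"dy":0,"dz":-0.07,"twist":0}]}}

```text
t: 9.25
eef_pos: [533.8, -5.8, 328.2]
tcp_rot: [3.141, -0.001, 0.062]
ft_force: [-0.6, -0.0, -3.1]
opening: 0.272
```

```bash
python3 -c "
from h import *
go(460,-352,326,10.8)
p,d=shot('scene')
a=cv2.resize(p[120:320,200:400],(560,560),interpolation=2)
cv2.imwrite('pics/c5.png',a[:,:,::-1])"
```

```text
t 9.25 pos [533.8  -5.8 328.2] rot [ 1.7998e+02 -8.0000e-02  3.5500e+00] F [-0.6 -0.  -3.1] op 0.272
dx -95.1 dy 341.0 dz 2.2 twist -7.25
```

View pics/c5.png

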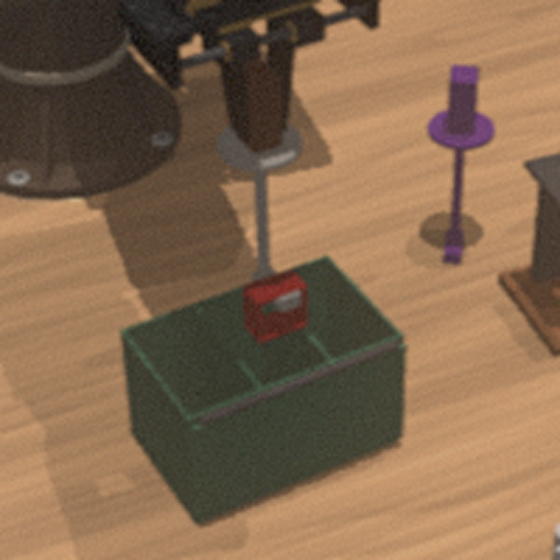

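The spacer hangs on the blade inside the lip, at crop (277,307), and is clear of the rim. I carry it to the tray with gentle ramps.

Call:
{"op": "carry_out", "data": {"moves": [{"dx":-0.001,"dy":0.005,"dz":0,"twist":0},{"dx":-0.003,"dy":0.015,"dz":0,"twist":0},{"dx":-0.006,"dy":0.03,"dz":0,"twist":0},{"dx":-0.01,"dy":0.05,"dz":0,"twist":0},{"dx":-0.015,"dy":0.075,"dz":0,"twist":0}]}}

```text
t: 9.8
eef_pos: [523.0, -83.0, 326.1]
tcp_rot: [-3.141, 0.001, 0.062]
ft_force: [-0.2, 0.6, -2.7]
opening: 0.271
```

Call:
{"op": "carry_out", "data": {"moves": [{"dx":-0.005,"dy":0.025,"dz":0,"twist":0},{"dx":-0.01,"dy":0.05,"dz":0,"twist":0},{"dx":-0.015,"dy":0.075,"dz":0,"twist":0},{"dx":-0.02,"dy":0.1,"dz":0,"twist":0},{"dx":-0.025,"dy":0.125,"dz":0,"twist":0}]}}

```text
t: 10.3
eef_pos: [505.4, -210.0, 326.1]
tcp_rot: [-3.141, 0.001, 0.061]
ft_force: [-0.3, 0.6, -2.1]
opening: 0.274
```

Call:
{"op": "carry_out", "data": {"moves": [{"dx":-0.005,"dy":0.025,"dz":0,"twist":0},{"dx":-0.01,"dy":0.05,"dz":0,"twist":0},{"dx":-0.015,"dy":0.075,"dz":0,"twist":0},{"dx":-0.019,"dy":0.095,"dz":0,"twist":0},{"dx":-0.022,"dy":0.11,"dz":0,"twist":0}]}}

```text
t: 10.8
eef_pos: [490.0, -321.2, 325.9]
tcp_rot: [-3.141, 0.001, 0.06]
ft_force: [-0.0, -0.2, -2.4]
opening: 0.271
```

Call:
{"op": "carry_out", "data": {"moves": [{"dx":-0.002,"dy":0.012,"dz":0,"twist":0},{"dx":-0.004,"dy":0.021,"dz":0,"twist":0},{"dx":-0.005,"dy":0.028,"dz":0,"twist":0},{"dx":-0.006,"dy":0.032,"dz":0,"twist":0},{"dx":-0.006,"dy":0.033,"dz":0,"twist":0}]}}

```text
t: 11.3
eef_pos: [487.2, -352.4, 326.6]
tcp_rot: [3.142, 0.0, 0.062]
ft_force: [-0.3, -0.3, -2.9]
opening: 0.274
```

```bash
python3 -c "
from h import *
go(487.5,-352.5,185,3.5)
p,d=shot('scene')
a=cv2.resize(p[150:370,70:270],(545,600),interpolation=2)
cv2.imwrite('pics/c6.png',a[:,:,::-1])"
```

```text
t 11.3 pos [ 487.2 -352.4  326.6] rot [180.     0.     3.56] F [-0.3 -0.3 -2.9] op 0.274
dx 0.3 dy 0.1 dz 141.6 twist 0.06
```

View pics/c6.png

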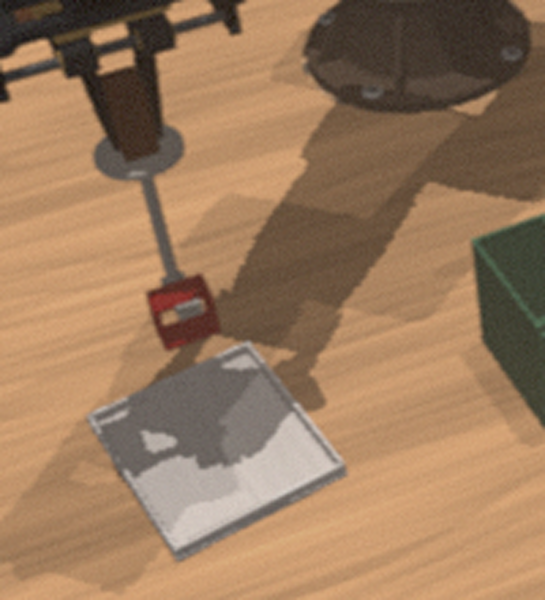

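The spacer is still hooked, at crop (183,312), above the tray. I lower it, slowly near contact at TCP about 178.5.

Call:
{"op": "carry_out", "data": {"moves": [{"dx":0,"dy":0,"dz":0.008,"twist":0},{"dx":0,"dy":0,"dz":0.025,"twist":0},{"dx":0,"dy":0,"dz":0.045,"twist":0},{"dx":0,"dy":0,"dz":0.065,"twist":0},{"dx":0,"dy":0,"dz":0.085,"twist":0}]}}

```text
t: 11.85
eef_pos: [487.2, -351.7, 240.5]
tcp_rot: [-3.141, 0.0, 0.063]
ft_force: [0.2, 0.4, -2.7]
opening: 0.27
```

Call:
{"op": "carry_out", "data": {"moves": [{"dx":0,"dy":0,"dz":0.02,"twist":0},{"dx":0,"dy":0,"dz":0.036,"twist":0},{"dx":0,"dy":0,"dz":0.047,"twist":0},{"dx":0,"dy":0,"dz":0.053,"twist":0},{"dx":0,"dy":0,"dz":0.056,"twist":0}]}}

```text
t: 12.35
eef_pos: [487.2, -352.2, 185.3]
tcp_rot: [-3.141, 0.0, 0.062]
ft_force: [-0.0, -0.4, -2.3]
opening: 0.271
```

Call:
{"op": "carry_out", "data": {"moves": [{"dx":0,"dy":0,"dz":0.002,"twist":0},{"dx":0,"dy":0,"dz":0.004,"twist":0},{"dx":0,"dy":0,"dz":0.006,"twist":0},{"dx":0,"dy":0,"dz":0.008,"twist":0},{"dx":0,"dy":0,"dz":0.01,"twist":0}]}}

```text
t: 12.85
eef_pos: [487.2, -352.4, 175.7]
tcp_rot: [3.141, -0.0, 0.062]
ft_force: [0.7, -0.0, -1.1]
opening: 0.267
```

Call:
{"op": "carry_out", "data": {"moves": [{"dx":0,"dy":0,"dz":0.003,"twist":0},{"dx":0,"dy":0,"dz":0.006,"twist":0},{"dx":0,"dy":0,"dz":0.009,"twist":0},{"dx":0,"dy":0,"dz":0.012,"twist":0},{"dx":0,"dy":0,"dz":0.013,"twist":0}]}}

```text
t: 13.35
eef_pos: [487.1, -352.3, 162.2]
tcp_rot: [-3.141, 0.0, 0.062]
ft_force: [0.7, 0.0, -1.8]
opening: 0.27
```

```bash
python3 -c "
from h import *
go(487.5,-352.5,161.4,3.5)
p,d=shot('scene')
a=cv2.resize(p[220:370,70:230],(640,600),interpolation=2)
cv2.imwrite('pics/c7.png',a[:,:,::-1])"
```

```text
t 13.35 pos [ 487.1 -352.3  162.2] rot [-1.7999e+02  2.0000e-02  3.5500e+00] F [ 0.7  0.  -1.8] op 0.27
dx 0.4 dy 0.2 dz 0.8 twist 0.05
```

View pics/c7.png

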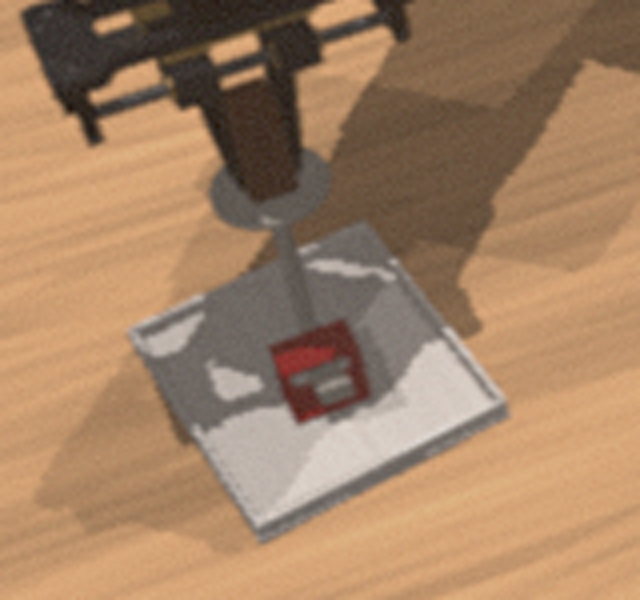

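The spacer stands in the tray, at crop (322,370), with the hook free in the opening. I withdraw it.

Call:
{"op": "carry_out", "data": {"moves": [{"dx":-0.005,"dy":0,"dz":0,"twist":0},{"dx":-0.015,"dy":0,"dz":0,"twist":0},{"dx":-0.027,"dy":0,"dz":0,"twist":0},{"dx":-0.04,"dy":0,"dz":0,"twist":0},{"dx":-0.052,"dy":0,"dz":0,"twist":0}]}}

```text
t: 13.9
eef_pos: [433.9, -355.6, 162.8]
tcp_rot: [3.141, 0.0, 0.062]
ft_force: [-0.7, -0.1, -2.0]
opening: 0.273
```

Call:
{"op": "carry_out", "data": {"moves": [{"dx":-0.002,"dy":0,"dz":0,"twist":0},{"dx":-0.002,"dy":0,"dz":-0.02,"twist":0},{"dx":-0.002,"dy":0,"dz":-0.05,"twist":0},{"dx":-0.002,"dy":0,"dz":-0.09,"twist":0},{"dx":-0.002,"dy":0,"dz":-0.13,"twist":0}]}}

```text
t: 14.4
eef_pos: [433.0, -355.5, 294.0]
tcp_rot: [-3.141, 0.0, 0.062]
ft_force: [-0.2, -0.9, -2.0]
opening: 0.271
```

```bash
python3 -c "
from h import *
a=np.radians(-5.15)
go(500.5+100*np.cos(a),327.4+100*np.sin(a),300,-5.15)
p,d=shot('scene')
W=pts('scene',d);hsv=cv2.cvtColor(p,cv2.COLOR_RGB2HSV)
m=(d>0)&((hsv[...,0]<5)|(hsv[...,0]>175))&(hsv[...,1]>180)&(W[...,1]<-200)&(W[...,2]<200)&(W[...,2]>0)&(W[...,0]<700)
print(m.sum(),W[m].min(0).round(),W[m].max(0).round(),np.median(W[m],0).round())"
```

```text
t 14.4 pos [ 433.  -355.5  294. ] rot [-1.7998e+02  1.0000e-02  3.5400e+00] F [-0.2 -0.9 -2. ] op 0.271
dx 208.4 dy -662.4 dz -6.0 twist 8.69Traceback (most recent call last):
  File "<string>", line 8, in <module>
    print(m.sum(),W[m].min(0).round(),W[m].max(0).round(),np.median(W[m],0).round())
                  ~~~~~~~~^^^
    return umr_minimum(a, axis, None, out, keepdims, initial, where)
ValueError: zero-size array to reduction operation minimum which has no identity
```

```bash
python3 -c "
from h import *
D=np.load('scene.npz');p,d=D['p'],D['d']
W=pts('scene',d);hsv=cv2.cvtColor(p,cv2.COLOR_RGB2HSV)
m=(d>0)&((hsv[...,0]<6)|(hsv[...,0]>170))&(hsv[...,1]>140)&(W[...,1]<-250)&(W[...,1]>-450)&(W[...,2]<200)&(W[...,2]>0)&(W[...,0]<700)&(W[...,0]>350)
v=np.argwhere(m);print(m.sum(),v.mean(0),np.percentile(W[m],[3,50,97],axis=0).round())"
```

```text
190 [309.76842105 148.59473684] [[ 499. -371.    6.]
 [ 513. -352.   45.]
 [ 523. -333.   50.]]
```

Call:
{"op": "carry_out", "data": {"moves": [{"dx":0.02,"dy":-0.045,"dz":-0.01,"twist":0},{"dx":0.04,"dy":-0.09,"dz":-0.016,"twist":2},{"dx":0.06,"dy":-0.135,"dz":-0.016,"twist":4},{"dx":0.08,"dy":-0.18,"dz":-0.016,"twist":6},{"dx":0.1,"dy":-0.225,"dz":-0.016,"twist":8.7}]}}

```text
t: 14.95
eef_pos: [519.5, -123.1, 308.7]
tcp_rot: [3.141, -0.001, -0.092]
ft_force: [1.2, -0.5, -1.7]
opening: 0.272
```

```bash
python3 -c "
from h import *
a=np.radians(-5.15)
go(500.5+100*np.cos(a),327.4+100*np.sin(a),300,-5.15)"
```

```text
t 14.95 pos [ 519.5 -123.1  308.7] rot [ 1.7999e+02 -4.0000e-02 -5.2600e+00] F [ 1.2 -0.5 -1.7] op 0.272
dx 39.8 dy -447.0 dz 8.7 twist -0.11
```

The spacer is upright in the tray at about (512,-352), top about 46. I go back to the rack.

Call:
{"op": "carry_out", "data": {"moves": [{"dx":0.006,"dy":-0.045,"dz":0,"twist":0},{"dx":0.015,"dy":-0.095,"dz":0,"twist":0},{"dx":0.02,"dy":-0.14,"dz":0,"twist":0},{"dx":0.03,"dy":-0.19,"dz":0,"twist":0},{"dx":0.04,"dy":-0.235,"dz":0,"twist":0}]}}

```text
t: 15.45
eef_pos: [580.3, 107.7, 308.6]
tcp_rot: [-3.141, -0.001, -0.09]
ft_force: [0.1, -0.2, -1.3]
opening: 0.271
```

Call:
{"op": "carry_out", "data": {"moves": [{"dx":0.002,"dy":-0.045,"dz":0,"twist":0},{"dx":0.003,"dy":-0.095,"dz":0,"twist":0},{"dx":0.004,"dy":-0.14,"dz":0.01,"twist":0},{"dx":0.004,"dy":-0.18,"dz":0.03,"twist":0},{"dx":0.004,"dy":-0.205,"dz":0.06,"twist":0}]}}

```text
t: 15.95
eef_pos: [602.8, 312.5, 248.8]
tcp_rot: [-3.14, -0.003, -0.088]
ft_force: [0.5, -1.3, -1.8]
opening: 0.273
```

```bash
python3 -c "
from h import *
a=np.radians(-5.15)
go(500.5+100*np.cos(a),327.4+100*np.sin(a),180.7,-5.15)"
```

```text
t 15.95 pos [602.8 312.5 248.8] rot [-1.799e+02 -1.500e-01 -5.060e+00] F [ 0.5 -1.3 -1.8] op 0.273
dx -3.2 dy -5.7 dz 68.1 twist 0.09
```

Call:
{"op": "carry_out", "data": {"moves": [{"dx":0,"dy":-0.003,"dz":0.02,"twist":0},{"dx":0,"dy":-0.003,"dz":0.045,"twist":0},{"dx":0,"dy":-0.003,"dz":0.066,"twist":0},{"dx":0,"dy":-0.003,"dz":0.066,"twist":0},{"dx":0,"dy":-0.003,"dz":0.066,"twist":0}]}}

```text
t: 16.45
eef_pos: [603.0, 312.4, 182.9]
tcp_rot: [3.142, -0.0, -0.09]
ft_force: [0.6, 0.5, -1.1]
opening: 0.271
```

```bash
python3 -c "
from h import *
a=np.radians(-5.15)
go(500.5,327.4,180.7,-5.15)
p,d=shot('scene')
a=cv2.resize(p[130:260,350:480],(600,600),interpolation=2)
cv2.imwrite('pics/c8.png',a[:,:,::-1])
W=pts('scene',d);m=(d>0)&(abs(W[...,0]-600)<50)&(abs(W[...,1]-319)<45)
for lo,hi in((60,140),(165,178)):
    k=m&(W[...,2]>lo)&(W[...,2]<hi);v=np.argwhere(k);print(lo,hi,k.sum(),np.median(W[k],0).round(1),W[k].min(0).round(),W[k].max(0).round())
"
```

```text
t 16.45 pos [603.  312.4 182.9] rot [180.    -0.    -5.16] F [ 0.6  0.5 -1.1] op 0.271
dx -103.4 dy -5.8 dz 2.2 twist -0.01
60 140 108 [606.4 312.3 100.5] [600. 306.  60.] [611. 320. 139.]
165 178 260 [616.6 303.1 170.8] [572. 282. 166.] [638. 349. 178.]
```

View pics/c8.png

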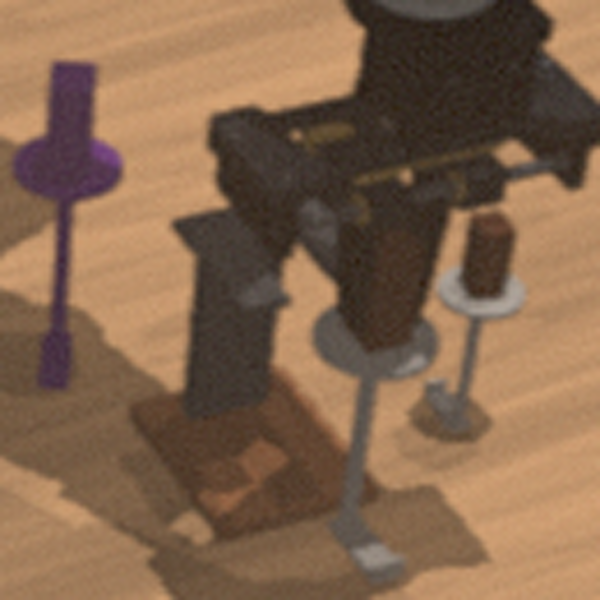

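The picker hangs straight in the grip, with guard top measured at 171 as expected and the rack slot open. I align in y, slide in, then lower.

Call:
{"op": "carry_out", "data": {"moves": [{"dx":0,"dy":-0.0058,"dz":0,"twist":0},{"dx":0,"dy":-0.0058,"dz":0,"twist":0},{"dx":-0.015,"dy":-0.0058,"dz":0,"twist":0},{"dx":-0.035,"dy":-0.0058,"dz":0,"twist":0},{"dx":-0.055,"dy":-0.0058,"dz":0,"twist":0}]}}

```text
t: 17.0
eef_pos: [548.0, 323.2, 183.1]
tcp_rot: [-3.141, -0.001, -0.09]
ft_force: [-0.2, 0.3, -1.2]
opening: 0.273
```

Call:
{"op": "carry_out", "data": {"moves": [{"dx":-0.02,"dy":0,"dz":0,"twist":0},{"dx":-0.035,"dy":0,"dz":0,"twist":0},{"dx":-0.045,"dy":0,"dz":0,"twist":0},{"dx":-0.048,"dy":0,"dz":0,"twist":0},{"dx":-0.048,"dy":0,"dz":0,"twist":0}]}}

```text
t: 17.5
eef_pos: [500.9, 327.5, 183.0]
tcp_rot: [-3.141, -0.001, -0.09]
ft_force: [-0.8, -0.3, -2.5]
opening: 0.272
```

```bash
python3 -c "
from h import *
go(500.5,327.4,166.6,-5.15)"
```

```text
t 17.5 pos [500.9 327.5 183. ] rot [-1.7998e+02 -4.0000e-02 -5.1400e+00] F [-0.8 -0.3 -2.5] op 0.272
dx -0.4 dy 0.2 dz 16.4 twist 0.01
```

Call:
{"op": "carry_out", "data": {"moves": [{"dx":0,"dy":0,"dz":0.004,"twist":0},{"dx":0,"dy":0,"dz":0.008,"twist":0},{"dx":0,"dy":0,"dz":0.011,"twist":0},{"dx":0,"dy":0,"dz":0.014,"twist":0},{"dx":0,"dy":0,"dz":0.0155,"twist":0}]}}

```text
t: 18.0
eef_pos: [500.7, 327.2, 166.5]
tcp_rot: [3.141, 0.001, -0.09]
ft_force: [-1.1, -1.2, 3.3]
opening: 0.272
```

Call:
{"op": "carry_out", "data": {"moves": [{"dx":0,"dy":0,"dz":0.0005,"twist":0},{"dx":0,"dy":0,"dz":0.001,"twist":0},{"dx":0,"dy":0,"dz":0.001,"twist":0}]}}

```text
t: 18.3
eef_pos: [500.8, 327.3, 166.6]
tcp_rot: [-3.142, -0.001, -0.09]
ft_force: [-1.0, -2.5, 3.9]
opening: 0.274
```

```bash
python3 -c "
from h import *
go(500.5,327.4,166.6,-5.15)"
```

```text
t 18.3 pos [500.8 327.3 166.6] rot [-1.80e+02 -3.00e-02 -5.15e+00] F [-1.  -2.5  3.9] op 0.274
dx -0.3 dy -0.0 dz -0.0 twist -0.00
```

The guard is seated: the upward force rose to about +4 N at the original height. I release and rise.

Call:
{"op": "carry_out", "data": {"moves": [{"dx":0,"dy":0,"dz":0,"twist":0},{"dx":0,"dy":0,"dz":0,"twist":0},{"dx":0,"dy":0,"dz":0,"twist":0},{"dx":0,"dy":0,"dz":0,"twist":0},{"dx":0,"dy":0,"dz":0,"twist":0}], "grip": 0.0951}}

```text
t: 18.8
eef_pos: [500.7, 327.4, 166.0]
tcp_rot: [3.141, 0.0, -0.09]
ft_force: [-0.4, 0.3, -0.0]
opening: 0.632
```

Call:
{"op": "carry_out", "data": {"moves": [{"dx":0,"dy":0,"dz":0,"twist":0},{"dx":0,"dy":0,"dz":0,"twist":0},{"dx":0,"dy":0,"dz":0,"twist":0},{"dx":0,"dy":0,"dz":0,"twist":0},{"dx":0,"dy":0,"dz":0,"twist":0}]}}

```text
t: 19.3
eef_pos: [500.7, 327.4, 166.1]
tcp_rot: [3.141, -0.0, -0.09]
ft_force: [0.2, -0.0, -0.2]
opening: 0.991
```

Call:
{"op": "carry_out", "data": {"moves": [{"dx":0,"dy":0,"dz":-0.02,"twist":0},{"dx":0,"dy":0,"dz":-0.05,"twist":0},{"dx":0,"dy":0,"dz":-0.09,"twist":0},{"dx":0,"dy":0,"dz":-0.13,"twist":0},{"dx":0,"dy":0,"dz":-0.16,"twist":0}]}}

```text
t: 19.8
eef_pos: [500.8, 327.5, 328.8]
tcp_rot: [-3.141, -0.002, -0.09]
ft_force: [-0.8, -0.5, -0.5]
opening: 1.0
```

Call:
{"op": "carry_out", "data": {"moves": [{"dx":0,"dy":0.04,"dz":0,"twist":0},{"dx":0,"dy":0.09,"dz":0,"twist":0},{"dx":0,"dy":0.14,"dz":0,"twist":0},{"dx":0,"dy":0.18,"dz":0,"twist":0},{"dx":0,"dy":0.2,"dz":0,"twist":0}]}}

```text
t: 20.3
eef_pos: [482.2, 125.7, 326.4]
tcp_rot: [3.141, -0.0, -0.092]
ft_force: [0.3, 0.8, 0.2]
opening: 1.001
```

```bash
python3 -c "
from h import *
go(500.5,327.4,166.6,-5.15)
shot('scene','s9');shot('top')"; python3 m.py | grep -E "guardtop|handletop|tray|^ c|red"
```

```text
t 20.3 pos [482.2 125.7 326.4] rot [ 1.7998e+02 -3.0000e-02 -5.2500e+00] F [0.3 0.8 0.2] op 1.001
dx -0.2 dy -202.6 dz 159.8 twist -0.10
red z [44.8144755  47.88415273 50.99959522]
top red c [ 508.1 -349.6] size [23.4 42.9] ang 5.6 n 211
top tray [496. 251.]
 c [ 490.5 -352.2] size [181.  151.6] ang 10.2 n 4979
scene guardtop [411. 186.] z 154.4  c [506.2 324.6] size [64.1 61.6] ang 48.1 n 197
scene handletop [414. 164.] z 213.7  c [502.9 329.1] size [27.9 33.2] ang 85.0 n 98
scene tray [148. 314.]
 c [ 490.4 -352. ] size [191.2 151.6] ang 10.4 n 2916
```

View pics/s9.png

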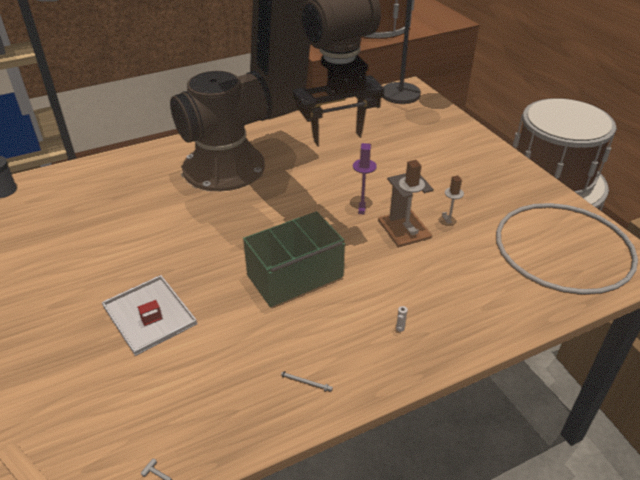

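The picture shows the spacer in the tray (149,313), the picker back in its rack (412,175) and the hand clear. I let the arm settle and hand in.

Call:
{"op": "carry_out", "data": {"moves": [{"dx":0,"dy":0,"dz":0,"twist":0},{"dx":0,"dy":0,"dz":0,"twist":0}]}}

```text
t: 20.6
eef_pos: [482.9, 129.1, 326.1]
tcp_rot: [-3.141, -0.0, -0.089]
ft_force: [0.3, 0.3, 0.4]
opening: 0.998
```

```bash
python3 -c "
from h import *
print(job_done())"
```

```text
the job is handed in; nothing more can be done
None
```

The spacer is in the tray, off the hook, and the picker is back in its rack with the hand clear. I handed the job in at about 20.6 s. I took the brown picker from the rack, hooked the spacer in the middle well, lifted it out and set it down in the tray. The fingers never touched it.

**Last checks:**
- **Spacer:** it stands upright in the tray at about (508, -350), with its top at about 48 mm.
- **Picker:** its handle and guard heights match the first measurement (213.7 and about 154.5 mm). The handle is within about 1 mm of its first scene-view position.
- **Forces:** wrist force readings stayed at about 5 N or below.

**Disagreements:** the final scene-view guard centre, from a noisy outline fit, differed by 4–5 mm from the first, while the handle agreed. The top view could not confirm the picker, because the arm was in the way. My first spacer check after release found no pixels because the colour mask was too strict; a looser one found it standing upright in the tray.

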